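# Lay out the shaft sleeves by height

### The job

Lay out the shaft's four steel spacer sleeves for reassembly: stand one upright and centred on each black rubber pad of the wooden strip, in order of height, the shortest on the pad nearest the steel flange yoke and the tallest on the pad farthest from it. Do not knock over the oil bottle.

Things in the scene. Friction and masses are not known exactly. Their poses are not given: they have to be found in the camera images.
- sleeve_24: plain bright steel spacer sleeve (the shortest and also the widest), a round tube 24 mm tall, 46 mm outside diameter, 30 mm bore, about 160 g, standing upright and loose on the bench; origin at the centre of its underside (as it stands at the start), z up along its axis
- sleeve_36: plain bright steel spacer sleeve (the second shortest), a round tube 36 mm tall, 34 mm outside diameter, 20 mm bore, about 170 g, standing upright and loose on the bench; origin at the centre of its underside (as it stands at the start), z up along its axis
- sleeve_48: plain bright steel spacer sleeve (the third shortest), a round tube 48 mm tall, 42 mm outside diameter, 28 mm bore, about 290 g, standing upright and loose on the bench; origin at the centre of its underside (as it stands at the start), z up along its axis
- sleeve_60: plain bright steel spacer sleeve (the tallest and also the thinnest), a round tube 60 mm tall, 30 mm outside diameter, 16 mm bore, about 240 g, standing upright and loose on the bench; origin at the centre of its underside (as it stands at the start), z up along its axis
- pad_a: one of four identical thin black rubber discs, 52 mm in diameter, on top of the fixed pale wooden strip (330 x 70 mm, top 12 mm above the bench); they lie in one straight row along the strip, 80 mm between neighbouring centres, their letters in no particular order; origin under the disc's centre at bench height, so a sleeve stands 12 mm above it; x across the strip, y along it, z up
- pad_b: one of four identical thin black rubber discs, 52 mm in diameter, on top of the fixed pale wooden strip (330 x 70 mm, top 12 mm above the bench); they lie in one straight row along the strip, 80 mm between neighbouring centres, their letters in no particular order; origin under the disc's centre at bench height, so a sleeve stands 12 mm above it; x across the strip, y along it, z up
- pad_c: one of four identical thin black rubber discs, 52 mm in diameter, on top of the fixed pale wooden strip (330 x 70 mm, top 12 mm above the bench); they lie in one straight row along the strip, 80 mm between neighbouring centres, their letters in no particular order; origin under the disc's centre at bench height, so a sleeve stands 12 mm above it; x across the strip, y along it, z up
- pad_d: one of four identical thin black rubber discs, 52 mm in diameter, on top of the fixed pale wooden strip (330 x 70 mm, top 12 mm above the bench); they lie in one straight row along the strip, 80 mm between neighbouring centres, their letters in no particular order; origin under the disc's centre at bench height, so a sleeve stands 12 mm above it; x across the strip, y along it, z up
- yoke: dark steel flange yoke of the shaft, fixed on the bench in line with the row of pads, just past one end of the strip (either end): a 70 x 70 x 10 mm plate with two upright ears, 61 mm tall; origin at the centre of its underside, 110 mm from the centre of the nearest pad; at the other end of the strip, equally far off, a small round aluminium bowl, 68 mm wide and 32 mm tall, is fixed
- oil_bottle: upright grey plastic bottle with a black cap and a paper label, 44 mm in diameter, 100 mm tall, loose among the sleeves; origin at the centre of its underside, z up. The sleeves, this bottle and a loose dark steel joint cross (70 x 70 mm, 24 mm tall) stand in a loose arc between the robot and the strip, at least 80 mm from centre to centre
There are look-alikes about, which are no part of the job. What is shaped like the sleeve_24 but orange is not meant.

How it is judged:
By the outcome, as a careful person would: the job done as asked, in the order asked, and still so for the second after the job is handed in, with the robot touching nothing.
It also fails if it takes over 120 s, if anything falls off the work surface, if the arm or the gripper's body presses on something with over 40 N, if the wrist force passes 120 N, or if a joint passes its speed limit or range.

### The arm

A 7-joint arm with a two-finger parallel gripper is mounted at the origin on the work surface. World frame = base frame: x ahead of the robot, y to its left, z up, the work surface at z = 0. Lengths are in m, angles in rad, forces in N, time in s.
With the tool pointing down it reaches from about 0.425 to 0.875 m from the base axis. Payload 4.7 kg.
Tool frame: the origin (TCP) lies on the mounting face of the last link; the fingertips stand 173 mm ahead of it and the grasp point (between the pads) lies 155 mm ahead of it; z points along the fingers, y is the line along which they close (so a half turn about z gives the same grasp; the last joint's range is limited). The gripper opens to 85 mm and grips with 20 to 120 N. Pads are 22 mm wide; open, the fingers measure 114 mm over their backs; the gripper's body (76 mm by 85 mm) begins 54 mm behind the grasp point. The pads swing forward as they close: fully open they stand 13 mm farther back than shut.
Start: joints at [-1.223, 0.321, -0.07, 1.45, 0.023, 1.371, -0.057], TCP at [0.213, 0.614, 0.405] pointing down, gripper open.
Joint ranges: [-2.86, 2.86], [-0.3, 2.09], [-1.38, 1.24], [0.06, 2.45], [-1.56, 4.7], [0.09, 2.05], [-2.69, 2.69]. Speed limits (rad/s): [2.57, 2.57, 3.14, 3.14, 3.14, 3.14, 3.14].

### API

Orientations are given as a unit quaternion [x, y, z, w].
In Python, from station import r gives the robot as it stands. Calls block until the motion is done:
- r.move_to(position, orientation): joint-space move of the TCP to a pose.
- r.movel(position, attitude=None, feed=0.15): straight line of the TCP; attitude=None keeps the orientation; feed is the mean speed in m/s.
- r.move_joints(angles): joint-space move.
- r.move_gripper(opening, strength=None): opening from 0.0 (shut) to 1.0 (fully open); strength is the grip in N (None keeps the last); returns when the fingers have stopped.
- r.sleep(seconds).
- r.solve_ik(position, orientation): joint angles nearest the present ones, or None.
- r.get_state(): the state.
- r.grab_frame(name): name is "side" or "top"; returns the picture (420x560x3 uint8, red, green, blue); there is no depth.
- r.get_calibration(name): a dict with "vfov" (degrees; the focal length in pixels is half the picture's height over the tangent of half this angle, whatever the lens; pixels are square), "cx", "cy" (the principal point, pixels), "camera_from_world" (4x4, takes a point from world to camera coordinates). Camera axes: x right, y down, z forward; pixel columns grow to the right and rows downward; lengths in m; the calibration is good to about 2 mm. A picture is of the moment at which its call begins. get_calibration takes no time and is no camera call.
A pose or a line that the arm cannot do raises r.PlanningError and nothing moves.
- r.hand_in(): hands the job in; it is judged then, once.
The state is a dict: "time": time; "qpos": joint angles; "qd": joint speeds; "joint_torque": joint torques, N m; "tcp_pos": TCP position; "eef_rot": TCP orientation; "ft_force": force on the tool from outside, world axes, zero at the start; "moment": the same for the moment, N m; "gripper_width": opening from 0.0 (shut) to 1.0 (fully open); "grip_force": force on a finger pad.
Only numpy, scipy, OpenCV 4.12 (cv2) and the standard library are available. Lean on these libraries where they do the work, as an engineer would, in place of code of your own. Each camera call takes 0.05 s, during which the arm holds its last target. There are 200 camera calls.

## Working session

There is one attempt and no reset: what is moved stays moved. The work goes in short steps, each a Python script; the robot and the scene stay as the last script left them, time stands still between calls to the robot, and variables do not carry over. Pictures are saved under pics/ and viewed, at most 14 in all, crops included, and the job is handed in when it is done.

```bash
ls; mkdir -p pics
python3 - <<'E'
from station import r
import cv2,numpy as np
np.set_printoptions(precision=4,suppress=True)
for n in("side","top"):
    f=r.grab_frame(n); c=r.get_calibration(n); print(n,c)
    cv2.imwrite(f"pics/{n}0.png",f[:,:,::-1])
    cv2.imwrite(f"pics/{n}0_big.png",cv2.resize(f[:,:,::-1],(800,600),interpolation=cv2.INTER_CUBIC))
s=r.get_state();print(s)
E
```

```text
pics
side {'vfov': 54.35512475559599, 'cx': 275.0922279233931, 'cy': 207.44840838747518, 'camera_from_world': array([[-0.7576, -0.6526, -0.0105,  0.3932],
       [-0.3915,  0.4672, -0.7928,  0.2717],
       [ 0.5223, -0.5965, -0.6094,  0.5265],
       [ 0.    ,  0.    ,  0.    ,  1.    ]])}
top {'vfov': 56.80365461359456, 'cx': 284.25353212413705, 'cy': 203.25718464403113, 'camera_from_world': array([[ 0.0068, -0.9995, -0.0316, -0.0223],
       [-0.9931, -0.0031, -0.1176,  0.5491],
       [ 0.1174,  0.0322, -0.9926,  0.7745],
       [ 0.    ,  0.    ,  0.    ,  1.    ]])}
{'time': 0.1, 'qpos': array([-1.2229,  0.3218, -0.0701,  1.4516,  0.0226,  1.3708, -0.0569]), 'qd': array([-0.0007, -0.0027,  0.001 , -0.0027, -0.0006,  0.0013,  0.0002]), 'joint_torque': array([  0.0001, -49.4875,  -0.3837, -31.5211,   0.0132,   0.0074,
        -0.    ]), 'tcp_pos': array([0.2129, 0.614 , 0.4037]), 'eef_rot': array([ 0.1661,  0.9861, -0.0009, -0.0001]), 'ft_force': array([ 0.9344, -0.1926,  0.2227]), 'moment': array([0.0071, 0.0424, 0.0305]), 'grip_force': 0.0, 'gripper_width': 1.0004629594323686}
```

View pics/side0_big.png

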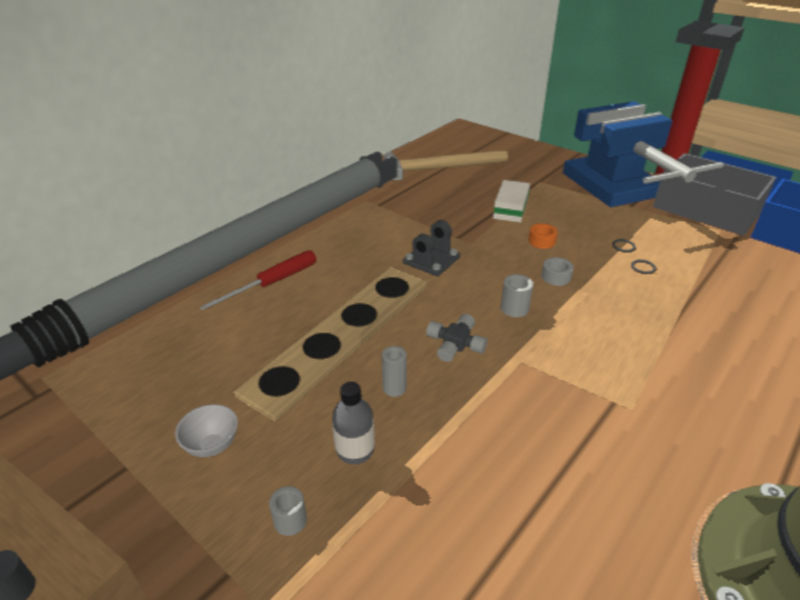

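View pics/top0_big.png

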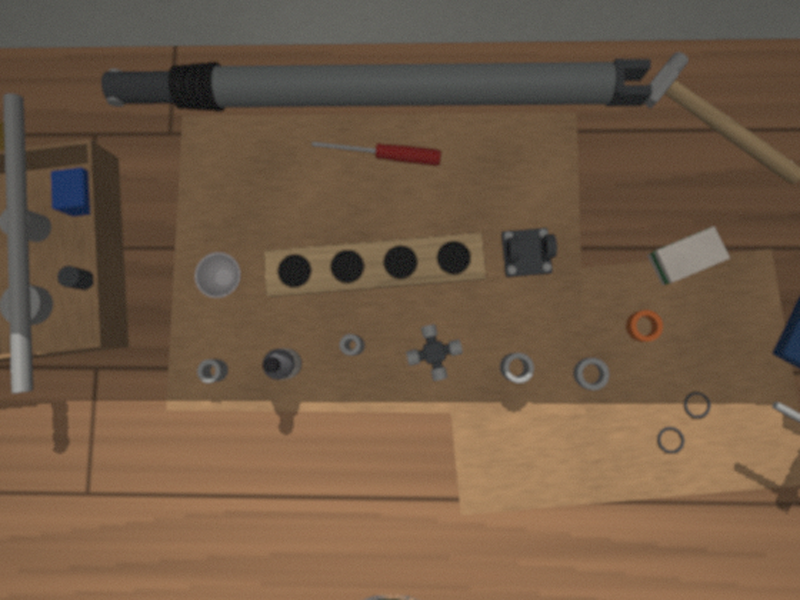

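The top view (800-px scale) shows the pads at (294,270), (347,266), (400,262) and (454,257). The yoke is at right (527,252) and the bowl at left (217,275), so the shortest sleeve goes on the right pad.

What could be taken for each sleeve:

| Object | Top view | Side view | Reading |
|---|---|---|---|
| Ring at right | (592,374) | (557,271) | sleeve_24 |
| Orange ring | (645,326) | – | decoy |
| Thin black rings | (697,404), (670,440) | – | decoys |
| Medium ring | (517,367) | (516,295) | sleeve_48 |
| Small ring, tall in side view | (350,345) | (395,370) | sleeve_60 |
| Small ring at left | (211,371) | (288,510) | sleeve_36 |
| Bottle | (280,364) | – | not a sleeve |
| Joint cross | (433,352) | – | not a sleeve |

Run:
```python
import cv2,numpy as np
t=cv2.imread("pics/top0.png");s=cv2.imread("pics/side0.png")
def crop(im,x,y,w,h,k):
    c=cv2.resize(im[y:y+h,x:x+w],None,fx=k,fy=k,interpolation=cv2.INTER_CUBIC)
    for i in range(0,w,10):
        cv2.line(c,(i*k,0),(i*k,8 if i%50 else 16),(0,255,255),1)
        if i%20==0: cv2.putText(c,str(x+i),(i*k,20),0,.35,(0,255,255),1)
    for j in range(0,h,10):
        cv2.line(c,(0,j*k),(8,j*k),(0,255,255),1); cv2.putText(c,str(y+j),(10,j*k+4),0,.35,(0,255,255),1)
    return c
cv2.imwrite("pics/tc.png",np.vstack([crop(t,130,225,160,55,5),crop(t,290,225,160,55,5)]))
cv2.imwrite("pics/sc.png",np.vstack([np.hstack([crop(s,165,325,80,60,5),crop(s,236,230,80,60,5)]),np.hstack([crop(s,320,180,80,60,5),crop(s,350,165,80,60,5)])]))
for n,im,roi in(("top",t,(180,160,165,50)),("side",s,(160,185,150,105))):
    x,y,w,h=roi
    m=(im[y:y+h,x:x+w].max(2)<48).astype(np.uint8)
    k,l,st,c=cv2.connectedComponentsWithStats(m)
    for i in range(1,k):
        if st[i,4]>60:
            cs,_=cv2.findContours((l==i).astype(np.uint8),0,1)
            print(n,st[i],c[i]+[x,y],cv2.fitEllipse(max(cs,key=len)))
```

```text
top [127  10  22  22 368] [317.09782609 179.92119565] ((137.1003875732422, 19.92530059814453), (20.681018829345703, 20.843961715698242), 102.10894012451172)
top [ 89  13  22  21 364] [279.82417582 183.02747253] ((99.81788635253906, 23.02935028076172), (20.425437927246094, 20.855758666992188), 83.97288513183594)
top [ 52  16  22  21 360] [242.63055556 186.075     ] ((62.63141632080078, 26.074705123901367), (20.288108825683594, 20.819875717163086), 68.66473388671875)
top [ 15  19  22  21 352] [205.69602273 189.125     ] ((25.691993713378906, 29.110435485839844), (20.021867752075195, 20.615835189819336), 42.72312545776367)
side [103  10  23  13 230] [273.96956522 200.75217391] ((113.95272827148438, 15.772245407104492), (12.096843719482422, 21.70124053955078), 89.47821044921875)
side [ 79  28  24  15 280] [250.94285714 219.99642857] ((90.94126892089844, 34.993614196777344), (14.055910110473633, 22.973894119262695), 86.51336669921875)
side [ 53  49  25  17 338] [224.83431953 241.72485207] ((64.82649230957031, 56.73785400390625), (15.900533676147461, 24.72806739807129), 82.65319061279297)
side [ 22  72  27  20 423] [195.00472813 266.39716312] ((35.00732421875, 81.39427185058594), (18.40452003479004, 27.039804458618164), 76.84110260009766)
side [ 79  83  14  16 178] [245.18539326 275.5505618 ] ((85.16815185546875, 90.5762710571289), (12.889742851257324, 15.786921501159668), 176.34329223632812)
```

View pics/tc.png

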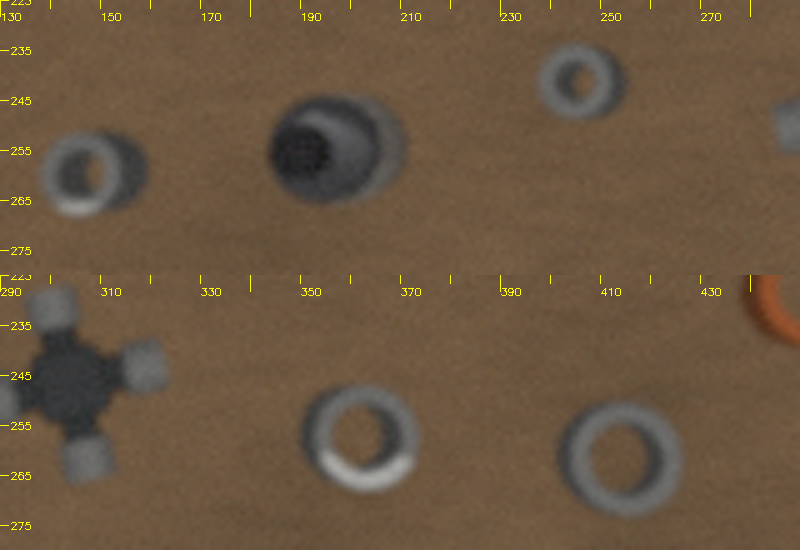

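View pics/sc.png

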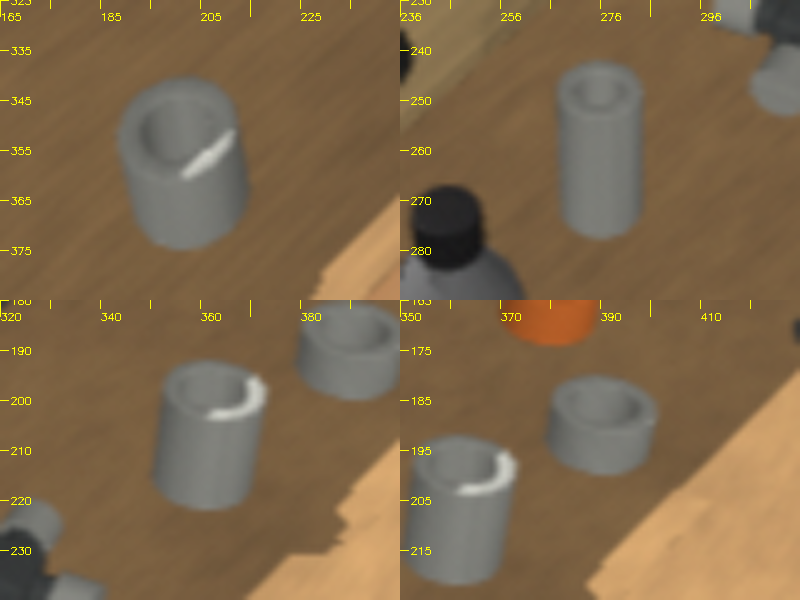

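The crops confirm the choice: four grey sleeves standing upright, with the orange ring left out.

| Sleeve | Top rim centre, top view | Top rim centre, side view |
|---|---|---|
| s36 | (146,260) | (200.5,351) |
| s60 | (245,241) | (276,248.5) |
| s48 | (363,257.5) | (362.5,198) |
| s24 | (415,262) | (390.5,186) |

Next I triangulate these, checking for lens distortion.

```bash
cat > geo.py <<'E'
import numpy as np,cv2
from station import r
from scipy.optimize import least_squares
np.set_printoptions(precision=4,suppress=True)
C={n:r.get_calibration(n) for n in("top","side")}
def proj(n,P,k):
    c=C[n];M=c["camera_from_world"];f=210/np.tan(np.radians(c["vfov"]/2))
    K=np.array([[f,0,c["cx"]],[0,f,c["cy"]],[0,0,1]])
    return cv2.projectPoints(np.array(P,float).reshape(-1,1,3),cv2.Rodrigues(M[:3,:3])[0],M[:3,3],K,np.array([k,0,0,0,0]))[0][:,0]
E
python3 - <<'E'
from geo import *
T=np.array([[317.1,179.9],[279.8,183],[242.6,186.1],[205.7,189.1],[145.8,259.4],[244.6,240.8],[362.8,257.0],[414.7,261.4]])
S=np.array([[273.95,200.75],[250.9,220],[224.8,241.7],[195,266.4],[200.2,350.8],[275.6,248],[362.2,197.6],[390.2,185.6]])
def tri(kt,ks):
    P=[]
    for t,s in zip(T,S):
        q=least_squares(lambda p:np.r_[proj("top",p,kt)[0]-t,proj("side",p,ks)[0]-s],[.6,0,.03])
        P.append(np.r_[q.x,np.sqrt((q.fun**2).mean())])
    return np.array(P)
P=tri(0,0);print(P)
h=np.array([12,12,12,12,36,60,48,24])/1e3
x0=np.r_[0,0,P[:,:3].ravel()]
def res(v):
    p=v[2:].reshape(-1,3)
    d=np.linalg.norm(np.diff(p[:4],axis=0),axis=1)
    return np.r_[((proj("top",p,v[0])-T)/.4).ravel(),((proj("side",p,v[1])-S)/.4).ravel(),(d-.08)/.0005,(p[:,2]-h)/.001]
q=least_squares(res,x0,x_scale='jac');print(q.x[:2],2*q.cost);p=q.x[2:].reshape(-1,3);print(p);print(tri(*q.x[:2]))
print((proj("top",p,q.x[0])-T),(proj("side",p,q.x[1])-S))
print(np.linalg.norm(np.diff(p[:4],axis=0),axis=1))
E
```

```text
[[ 0.6011 -0.0896  0.0116  0.4332]
 [ 0.5942 -0.0099  0.0113  0.4424]
 [ 0.5874  0.07    0.0113  0.4456]
 [ 0.5808  0.1497  0.011   0.4205]
 [ 0.4304  0.2644  0.0325  0.4588]
 [ 0.4692  0.0573  0.0571  0.529 ]
 [ 0.439  -0.1781  0.0463  0.4313]
 [ 0.4304 -0.2875  0.022   0.4408]]
[-0.0716 -0.0322] 48.54550891005609
[[ 0.6009 -0.0894  0.0119]
 [ 0.594  -0.0097  0.0118]
 [ 0.5872  0.0702  0.0117]
 [ 0.5806  0.15    0.0116]
 [ 0.4286  0.2665  0.0354]
 [ 0.4687  0.0578  0.0587]
 [ 0.4386 -0.1782  0.0473]
 [ 0.4296 -0.289   0.023 ]]
[[ 0.6011 -0.0897  0.0115  0.4328]
 [ 0.5942 -0.0099  0.0113  0.4425]
 [ 0.5874  0.0701  0.0113  0.4486]
 [ 0.5808  0.1502  0.011   0.4495]
 [ 0.4288  0.2664  0.0346  0.5834]
 [ 0.4691  0.0574  0.0572  0.5252]
 [ 0.4388 -0.1787  0.0461  0.3435]
 [ 0.4299 -0.29    0.0211  0.1681]]
[[ 0.2506  0.5358]
 [ 0.2744  0.5643]
 [ 0.3458  0.5685]
 [ 0.4412  0.5661]
 [ 0.4409  0.872 ]
 [ 0.1722  0.8381]
 [ 0.0991  0.5159]
 [-0.0942  0.3512]] [[-0.6329 -0.1282]
 [-0.6186 -0.1793]
 [-0.5809 -0.2138]
 [-0.493  -0.3096]
 [-0.6359 -0.2774]
 [-0.6497 -0.5164]
 [-0.4728 -0.3208]
 [-0.2264 -0.484 ]]
[0.0801 0.0801 0.0801]
```

Unmodified triangulation gives heights within about 3.5 mm of the text. The pad spacing is 80 mm, and all points are in reach. I'll use the distortion-fitted points and start with sleeve_24, which goes on the pad nearest the yoke.

```bash
cat > job.py <<'E'
import numpy as np,cv2,sys
from station import r
from scipy.spatial.transform import Rotation as R
np.set_printoptions(precision=4,suppress=True)
ux=np.array([.9964,-.0,0]); a=np.array([.9964,.0845,0]);a/=np.linalg.norm(a);z=np.array([0,0,-1.])
Q=R.from_matrix(np.c_[np.cross(a,z),a,z]).as_quat()
PAD=dict(s24=(.601,-.0895),s36=(.5941,-.0098),s48=(.5873,.0701),s60=(.5807,.15))
SL=dict(s24=(.4298,-.2893,.024,.046),s36=(.4290,.2662,.036,.034),s48=(.4387,-.1783,.048,.042),s60=(.4688,.0577,.060,.030))
TIP=dict(s24=.004,s36=.006,s48=.012,s60=.020)
H=.32
def st(msg):
    s=r.get_state();print(msg,round(s["time"],2),s["tcp_pos"],"w",round(s["gripper_width"],3),"F",s["ft_force"],"g",round(float(s["grip_force"]),1))
def pick(n,d=(0,0),first=False):
    x,y,h,D=SL[n];x+=d[0];y+=d[1];zt=.173+TIP[n]
    if first:
        r.move_to([x,y,H],Q)
    else: r.movel([x,y,H],Q,feed=.25)
    r.move_gripper(min(1,(D+.026)/.085),strength=40)
    r.movel([x,y,zt],feed=.15); st("down")
    r.move_gripper(0); st("grip")
    r.movel([x,y,H],feed=.2); st("lift")
def place(n,d=(0,0)):
    x,y=PAD[n];x+=d[0];y+=d[1];zt=.173+TIP[n]+.012
    r.movel([x,y,H],feed=.25)
    r.movel([x,y,zt+.02],feed=.2); r.movel([x,y,zt+.0015],feed=.04); st("placed")
    r.move_gripper(min(1,(SL[n][3]+.026)/.085)); st("open")
    r.movel([x,y,H],feed=.2)
def snap(tag,park=None):
    for n in("top","side"):
        cv2.imwrite(f"pics/{n}_{tag}.png",r.grab_frame(n)[:,:,::-1])
E
python3 - <<'E'
from job import *
pick("s24",first=True); snap("a")
t=cv2.imread("pics/top_a.png");s=cv2.imread("pics/side_a.png")
cv2.imwrite("pics/a.png",cv2.resize(np.hstack([t,s]),(800,300),interpolation=cv2.INTER_AREA))
E
```

```text
down 4.75 [ 0.4302 -0.2897  0.1777] w 0.848 F [0.321  1.2028 0.1055] g 0.0
grip 5.12 [ 0.4302 -0.2896  0.178 ] w 0.516 F [-0.726   0.9445  5.6435] g 40.8
lift 5.98 [ 0.4294 -0.2887  0.319 ] w 0.512 F [ 0.1891 -0.2431 -2.079 ] g 41.0
```

View pics/a.png

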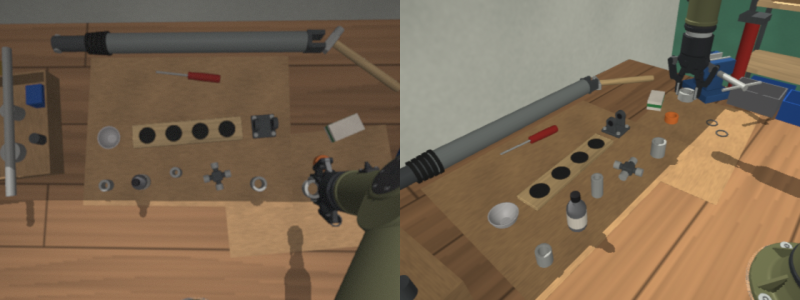

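The sleeve is held: it hangs in the gripper in the side view, and the wrist force shows about 1.6–2 N of weight. Now I place it, then pick the next one and take a picture with the arm clear of the row.

Run:
```python
from job import *
place("s24")
pick("s48"); snap("b")
t=cv2.imread("pics/top_b.png");s=cv2.imread("pics/side_b.png")
c=lambda im,x,y:cv2.resize(im[y:y+60,x:x+80],None,fx=5,fy=5,interpolation=cv2.INTER_CUBIC)
cv2.imwrite("pics/b.png",np.vstack([cv2.resize(np.hstack([t,s]),(800,300),interpolation=cv2.INTER_AREA),np.hstack([c(t,277,150),c(s,235,170)])]))
```

```text
placed 8.6 [ 0.6009 -0.0895  0.1903] w 0.513 F [ 0.0641 -0.4953 -1.3402] g 41.0
open 8.99 [ 0.6011 -0.0895  0.1907] w 0.847 F [ 0.0531 -0.2072  0.2043] g 0.0
down 11.95 [ 0.4391 -0.1786  0.1856] w 0.8 F [0.0943 0.4808 0.1624] g 0.0
grip 12.3 [ 0.4388 -0.1784  0.1859] w 0.487 F [-3.08    1.2438  6.4692] g 39.7
lift 13.12 [ 0.4381 -0.1779  0.319 ] w 0.486 F [-0.0301 -0.3477 -4.0077] g 41.0
```

View pics/b.png

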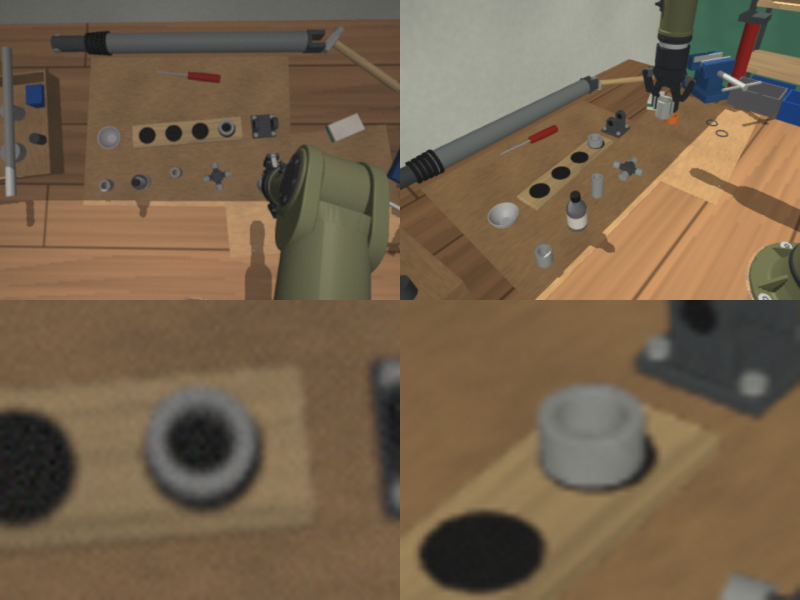

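The sleeve stands upright on the pad nearest the yoke, with its rim at about (317.0,178.6) top and (273,191.6) side. A sliver of pad shows at lower right in the side view, so I'm putting a number on the offset.

Run:
```python
from geo import *
for kt,ks in((0,0),(-.0716,-.0322)):
  # top bias from pad observation: shift pixel residuals of the pad itself
  P=np.array([.601,-.0895])
  for n,pad,rim,k in(("top",[317.1,179.9],[317.0,178.6],kt),("side",[273.95,200.75],[272.9,191.6],ks)):
    b=proj(n,[*P,.012],k)[0]-pad
    q=least_squares(lambda d:proj(n,[P[0]+d[0],P[1]+d[1],.036],k)[0]-b-rim,[0,0])
    print(n,k,"bias",b,"offset mm",q.x*1e3)
```

```text
top 0 bias [0.3093 0.4843] offset mm [-1.5486  1.4836]
side 0 bias [-0.6336 -0.1841] offset mm [1.7385 0.9323]
top -0.0716 bias [0.2838 0.5019] offset mm [-1.5452  1.4819]
side -0.0322 bias [-0.6336 -0.184 ] offset mm [1.7406 0.9303]
```

The offset is about 1 mm or less, well centred. Continuing with the other three.

Run:
```python
from job import *
place("s48")
pick("s60"); place("s60")
pick("s36"); snap("c")
t=cv2.imread("pics/top_c.png");s=cv2.imread("pics/side_c.png")
c=lambda im,x,y,w,h,k:cv2.resize(im[y:y+h,x:x+w],(400,300),interpolation=cv2.INTER_CUBIC)
cv2.imwrite("pics/c.png",np.vstack([np.hstack([c(t,0,0,560,420,1),c(s,0,0,560,420,1)]),np.hstack([c(t,185,140,160,120,1),c(s,160,165,160,120,1)])]))
```

```text
placed 15.81 [0.5873 0.07   0.1983] w 0.489 F [-0.0832 -0.0329 -2.7394] g 41.0
open 16.18 [0.5875 0.0701 0.1988] w 0.801 F [ 0.0957 -0.009   0.2237] g 0.0
down 18.85 [0.4693 0.0576 0.1936] w 0.656 F [0.2404 0.7866 0.1493] g 0.0
grip 19.21 [0.4692 0.0579 0.1939] w 0.344 F [-2.1641  0.3936  5.4046] g 39.2
lift 19.99 [0.4681 0.0577 0.3189] w 0.338 F [-0.2573 -0.9034 -3.46  ] g 39.7
placed 21.96 [0.5807 0.1499 0.2063] w 0.341 F [ 0.6647  0.2254 -2.0406] g 39.7
open 22.33 [0.5809 0.15   0.2068] w 0.655 F [ 0.5265  0.1697 -0.4805] g 0.0
down 25.27 [0.4295 0.2664 0.1798] w 0.709 F [0.1401 0.5201 0.4874] g 0.0
grip 25.63 [0.4294 0.2665 0.18  ] w 0.387 F [-1.3715 -0.6205  5.9866] g 39.6
lift 26.49 [0.4283 0.266  0.3189] w 0.386 F [-0.1406  0.9886 -1.4903] g 39.8
```

View pics/c.png

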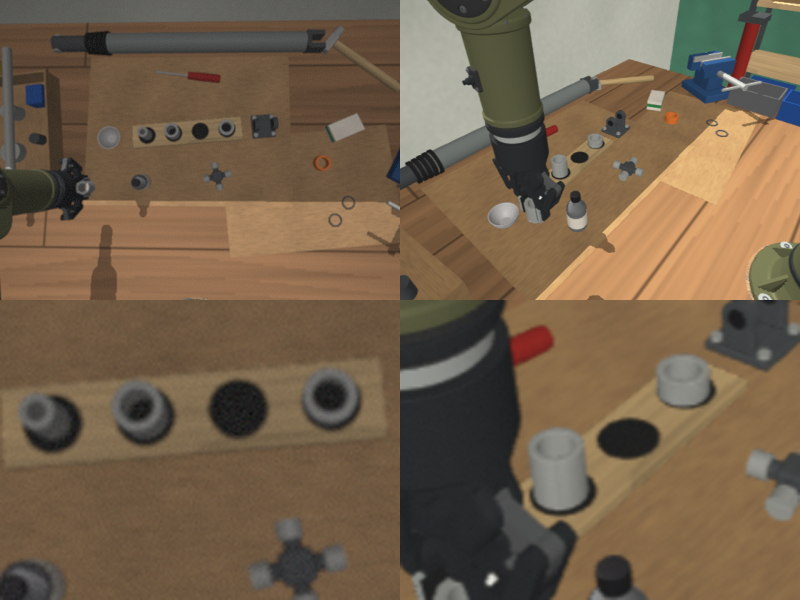

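sleeve_48 and sleeve_60 are standing on their pads, and sleeve_36 is in the gripper. I place it, retreat and check.

Run:
```python
from job import *
place("s36"); r.movel([.45,-.28,.36],feed=.25); st("parked"); snap("d")
t=cv2.imread("pics/top_d.png");s=cv2.imread("pics/side_d.png")
c=lambda im,x,y,w,h:cv2.resize(im[y:y+h,x:x+w],(w*5,h*5),interpolation=cv2.INTER_CUBIC)
cv2.imwrite("pics/d1.png",np.vstack([c(t,185,150,160,55),np.zeros((15,800,3),np.uint8),c(t,125,200,160,60)]))
cv2.imwrite("pics/d2.png",c(s,160,165,150,120))
```

```text
placed 29.32 [ 0.594  -0.0099  0.1923] w 0.383 F [ 0.1566  0.6727 -1.9263] g 39.8
open 29.71 [ 0.5942 -0.0098  0.1926] w 0.705 F [-0.4889  0.2364 -0.2272] g 0.0
parked 31.88 [ 0.4505 -0.2789  0.3596] w 0.706 F [0.3981 0.1478 0.1911] g 0.0
```

View pics/d1.png

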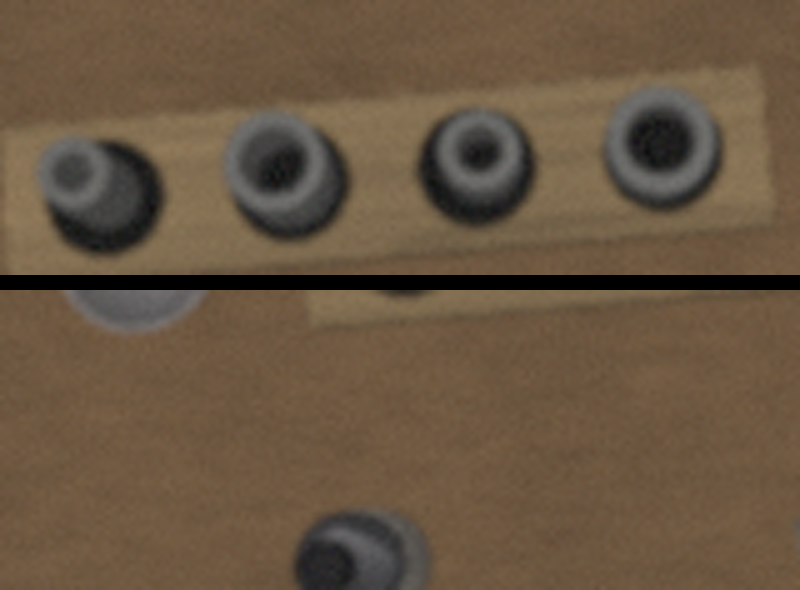

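View pics/d2.png

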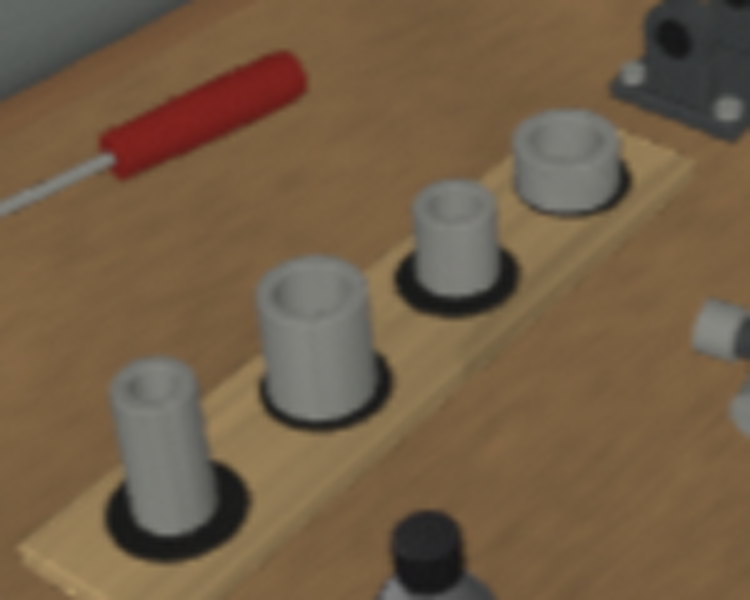

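All four sleeves stand upright in the right order: 24 nearest the yoke, then 36, 48 and 60. The bottle is upright. Next I measure the offsets from rim centres in both views, relative to the pads.

Run:
```python
from geo import *
D=dict(s24=((.601,-.0895),.036,[317.1,179.9],[273.95,200.75],[317.0,178.2],[273,192.2]),
s36=((.5941,-.0098),.048,[279.8,183],[250.9,220],[280.2,179.6],[250.8,205.4]),
s48=((.5873,.0701),.06,[242.6,186.1],[224.8,241.7],[239.6,182],[222.6,222.4]),
s60=((.5807,.15),.072,[205.7,189.1],[195,266.4],[199.4,184.6],[190.8,241.8]))
for n,(P,h,pt,ps,t,s) in D.items():
  for kt,ks in((0,0),(-.0716,-.0322)):
    b=[proj(c,[*P,.012],k)[0]-p for c,k,p in(("top",kt,pt),("side",ks,ps))]
    F=lambda d:np.r_[proj("top",[P[0]+d[0],P[1]+d[1],h],kt)[0]-b[0]-t,proj("side",[P[0]+d[0],P[1]+d[1],h],ks)[0]-b[1]-s]
    q=least_squares(F,[0,0]);print(n,q.x*1e3,"res px",q.fun)
```

```text
s24 [-0.2639  1.9216] res px [-0.2134 -0.21    0.3041 -0.0447]
s24 [-0.2601  1.9198] res px [-0.2133 -0.2095  0.3034 -0.045 ]
s36 [ 0.622 -2.434] res px [ 0.0482  0.1524 -0.142  -0.1098]
s36 [ 0.6253 -2.4361] res px [ 0.0494  0.1529 -0.1431 -0.1088]
s48 [ 0.3824 -0.3723] res px [-0.0677  0.1162 -0.0417 -0.188 ]
s48 [ 0.3952 -0.3762] res px [-0.0541  0.1178 -0.0505 -0.1759]
s60 [-0.4117 -0.7347] res px [-0.3062  0.1229  0.0813 -0.3793]
s60 [-0.3735 -0.7246] res px [-0.2415  0.1277  0.0436 -0.3276]
```

sleeve_24 and sleeve_36 sit about 2 mm off along the row; the other two are within 1 mm. There is plenty of time, so I nudge those two with a short regrip.

Run:
```python
from job import *
for n,dy in(("s24",-.0019),("s36",.0023)):
    x,y=PAD[n];zt=.173+TIP[n]+.0125
    r.movel([x,y,H],Q,feed=.25); r.move_gripper((SL[n][3]+.026)/.085)
    r.movel([x,y,zt],feed=.12); r.move_gripper(0,strength=40); r.movel([x,y,zt+.006],feed=.05); st("grip")
    r.movel([x,y+dy,zt+.006],feed=.03); r.movel([x,y+dy,zt+.001],feed=.03); r.move_gripper((SL[n][3]+.026)/.085)
    r.movel([x,y+dy,H],feed=.2)
r.movel([.45,-.28,.36],feed=.25); st("parked"); snap("e")
t=cv2.imread("pics/top_e.png");s=cv2.imread("pics/side_e.png")
c=lambda im,x,y,w,h,k:cv2.resize(im[y:y+h,x:x+w],(int(w*k),int(h*k)),interpolation=cv2.INTER_CUBIC)
cv2.imwrite("pics/e.png",np.vstack([c(t,185,150,160,50,5),c(s,160,165,160,70,5)]))
```

```text
grip 35.27 [ 0.6009 -0.0894  0.1955] w 0.513 F [-0.111  -0.1223 -2.5004] g 41.1
grip 39.62 [ 0.5941 -0.0098  0.1976] w 0.383 F [-0.8597 -0.4452 -2.3193] g 39.8
parked 42.75 [ 0.4505 -0.2789  0.3596] w 0.704 F [ 0.4835  0.6087 -0.3897] g 0.0
```

View pics/e.png

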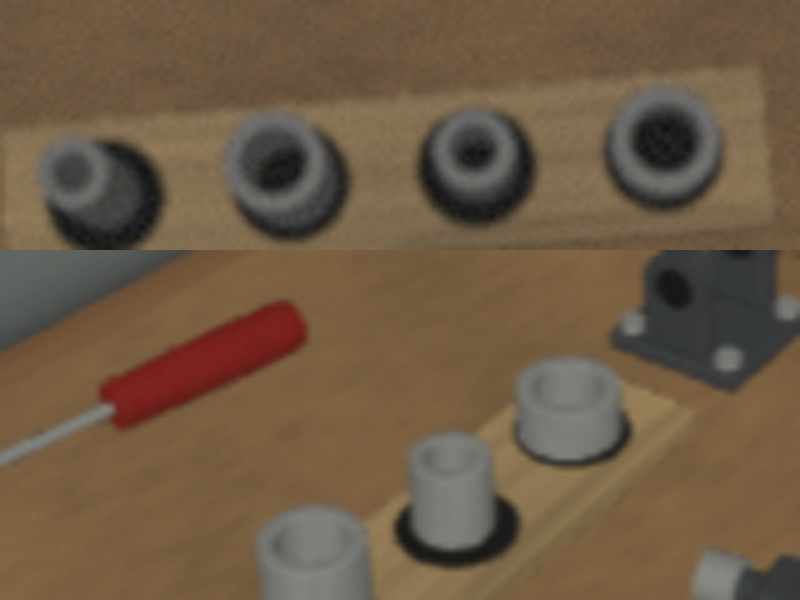

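The nudge worked: all four sleeves now sit alike on their pads, upright and in order, with the rims of s24 at crop (664,143) and s36 at (475,150). Handing in.

```bash
python3 -c "
from station import r
print(r.hand_in())"
```

```text
the job is handed in; nothing more can be done
None
```

The job is handed in: the four sleeves stand upright on their pads, shortest nearest the yoke to tallest farthest, each within an estimated 1 mm of centre, with the oil bottle still upright at about 43 s of the 120 s allowed.

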